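# Nudge the gearbox plate onto its locating pins

### The job

The aluminium gearbox plate is lying crooked on the tips of the assembly fixture's two locating pins. Push it sideways until its round hole and its slotted hole drop over the pins and it lies flat on the fixture's grey block, then take the hand away. Only push it: do not lift it off the fixture, and leave the other things on the bench where they are.

Things in the scene. Friction and masses are not known exactly. Their poses are not given: they have to be found in the camera images.
- fixture: Fixture fixed to the bench: a dark steel base 210 (x) x 270 (y) x 10 mm with a 5 mm high screw head near each corner, and on it a grey block whose flat top (the bed) is 45 mm above the bench and spans x -55 to +50, y -75 to +75 mm. Two pins stand on the bed. Origin: centre of the base's underside, on the bench; +x points away from the robot, +y to its left, within about 0.35 rad.
- pin_left (a point): Foot of the steel pin at x +20, y +45 mm of the fixture, on the pin's axis at bed height. The pin is 10 mm in diameter for its lowest 3 mm, then a half-round nose (radius 5 mm) with its top 8 mm above the bed.
- pin_right (a point): Foot of the other, equal pin, at x +20, y -45 mm of the fixture, on its axis at bed height.
- plate: Loose aluminium plate 130 (x) x 170 (y) x 6 mm, about 0.36 kg; origin: centre of its underside, z up. Home, it lies flat, its origin above the fixture's and axes alike; its -x, +y and -y edges then stand out 10 mm past the block, so fingers beside the block can push them. 2 to 5 N slide it. Besides two pin holes it has a 24 mm square window at x -22, y 0 that fits nothing here.
- hole_round (a point): Centre of the plate's round hole (13 mm diameter, at x +20, y +45 mm of the plate), at the underside; goes over pin_left. At the start the plate lies 10 to 28 mm too far to the fixture's -x side, up to 32 mm off to either y side and up to 0.15 rad askew.
- hole_slot (a point): Centre of the plate's slot (13 mm in x, 19 mm in y, at x +20, y -45 mm of the plate), at the underside; goes over pin_right. At the start the plate's far part rests on the pin tips and its near part on the bed, so it slopes about 0.1 rad down towards the robot.
- tube: Bystander: yellow 3D-printed tube standing upright, 42 mm outside diameter, 75 mm high; origin at the centre of its foot. Leave it alone.
- mouse: Bystander: black computer mouse 105 x 60 x 30 mm; origin at the centre of its underside. Leave it alone.
- screwdriver: Bystander: a screwdriver lying on the bench along its x axis. Leave it alone.
- phone: Bystander: black phone 150 x 72 x 9 mm lying flat; origin at the centre of its underside. Leave it alone.

How it is judged:
At the end, for the whole second after the job is handed in: Both holes are over their pins (round hole within 4 mm of its pin's axis, slot within 6 mm), the plate's underside at both holes is less than 2 mm above the bed, the plate is level within 0.03 rad and at rest (horizontal distance between hole_round and pin_left below 0.004 m and horizontal distance between hole_slot and pin_right below 0.006 m and z of each of hole_round, hole_slot in the frame of fixture below 0.047 m and angle between plate's own z axis and vertical below 0.03 rad and linear speed of plate below 0.02 m/s); the robot touches nothing.
It fails at once if the plate is lifted off the fixture (its centre more than 15 mm above the bed) (height (world z) of plate above 0.06 m).
It fails at once if the plate is tipped up or knocked off the fixture (angle between plate's own z axis and vertical above 0.3 rad or height (world z) of plate below 0.035 m).
It fails at once if a bystander is shifted by more than 20 mm (distance of any of tube, mouse, screwdriver, phone from where it was at the start of the episode above 0.02 m).
It also fails if it takes over 72 s, if anything falls off the work surface, if the arm or the gripper's body presses on something with over 40 N, if the wrist force passes 120 N, or if a joint passes its speed limit or range.

### The arm

A 7-joint arm with a two-finger parallel gripper is mounted at the origin on the work surface. World frame = base frame: x ahead of the robot, y to its left, z up, the work surface at z = 0. Lengths are in m, angles in rad, forces in N, time in s.
With the tool pointing down it reaches from about 0.425 to 0.925 m from the base axis. Payload 6.8 kg.
Tool frame: the origin (TCP) lies between the finger pads; the fingertips stand 17 mm ahead of it and the grasp point (between the pads) lies 2 mm behind it; z points along the fingers, y is the direction in which the jaws open and shut (so a half turn about z gives the same grasp; the last joint's range is limited). The gripper opens to 85 mm and grips with 20 to 120 N. Pads are 22 mm wide; open, the fingers measure 114 mm over their backs; the gripper's body (76 mm by 85 mm) begins 54 mm behind the grasp point. The pads swing forward as they close: fully open they stand 13 mm farther back than shut.
Start: joints at [-1.221, 0.477, 0.022, 1.555, -0.011, 1.109, -0.083], TCP at [0.298, 0.606, 0.248] pointing down, gripper open.
Joint ranges: [-2.96, 2.96], [-0.34, 2.1], [-1.41, 1.46], [0.24, 2.44], [-1.37, 4.51], [0.17, 1.92], [-2.96, 2.96]. Speed limits (rad/s): [2.39, 2.39, 3.14, 3.14, 3.14, 3.14, 3.14].

### API

Orientations are given as a unit quaternion [w, x, y, z].
In Python, from station import bot gives the robot as it stands. The module is installed in compiled form; this text tells all that it offers.
- The arm moves only by the tool carry_out, never from a script. Its argument "moves" is a list of rows, each a list of 3 entries, a list of its own where there are three numbers: the turn, a rotation vector about the tool's x, y, z in degrees, then the shift along the tool's x, y, z in cm, then the finger opening in cm, from 0 to 8.54. A call has 1 to 5 rows; each row is the pose to reach, as a shift and turn from the pose commanded when the call began, along the tool's axes at that moment; what a row does not reach only later rows make up. A row lasts 1/8 s, in which the tool goes at most 62.5 mm and 10.7 degrees, less where a joint would pass 70% of its speed; a pose out of reach is approached as far as the arm can. A call with a gripper value outside its range is refused whole. The fingers move at their own pace and stop on an object; "newtons" is the grip in N (left out, the last holds). Time passes only in rows, so rows that repeat a pose let the fingers close. It gives the time, the measured TCP pose, the force and the opening at its end, in the units of the state.
- bot.get_obs(): the state, without advancing time (a new reading comes with each control period).
- bot.read_camera(name): name is "scene" or "top" or "wrist"; returns the picture (400x640x3 uint8, red, green, blue); there is no depth.
- bot.camera_info(name): a dict with "vertical_fov" (degrees; the focal length in pixels is half the picture's height over the tangent of half this angle, whatever the lens; pixels are square), "cx", "cy" (the principal point, pixels), "position" and "attitude" of the camera in the world. Camera axes: x right, y up, looking along -z (the intrinsics and any distortion apply to the point x, -y, -z); pixel columns grow to the right and rows downward; lengths in m; the calibration is good to about 2 mm. The wrist camera is an equidistant fisheye: a pixel r from the principal point sees the ray r / f radians off the axis. A picture is of the moment at which its call begins: read the wrist's pose just before it. camera_info takes no time and is no camera call; for the wrist camera it gives the pose at the moment of the call.
- bot.hand_in(): hands the job in, once; it reports no verdict.
Trained networks look in the newest picture that a camera, given by its name, has taken for a name from the list of things; names that differ only in an ending like _2 or _b are one class to them, and where a whole thing is asked for, a point or a joint stands for the part that bears it (a point fixed in the world has none). Each returns a list of dicts, best first, with "score" (0 to 1); they miss things now and then, are a little off and sometimes report something else, mostly with a low value. They report only what shows in the picture. A call takes as long as a camera call.
- bot.silhouettes(label, camera): "region" (400x640 bool, what is visible of it) and "location" ([column, row] in pixels, amid what is visible of it).
The state is a dict: "t": time; "q": joint angles; "joint_vel": joint speeds; "joint_torque": joint torques, N m; "eef_pos": TCP position; "tool_rot": TCP orientation; "contact_force": force on the tool from outside, world axes, zero at the start; "torque": the same for the moment, N m; "gripper_width": opening from 0.0 (shut) to 1.0 (fully open).
Only numpy, scipy, OpenCV 4.12 (cv2) and the standard library are available. Lean on these libraries where they do the work, as an engineer would, in place of code of your own. Each camera call takes 0.05 s, during which the arm holds its last target. There are 200 camera calls.

## Working session

There is one attempt and no reset: what is moved stays moved. The work goes in short steps, Python scripts to look and compute and a tool call to move; the robot and the scene stay as the last step left them, time stands still between calls to the robot, and variables do not carry over. Pictures are saved under pics/ and viewed, about 8 in all and at most 12, crops included, and the job is handed in when it is done.

Besides the shell and the picture viewer there is one more tool, called in YAML: its name, and indented under it one key for each argument. carry_out: Moves the arm, as the interface text tells. Its arguments: {"type":"object","properties":{"moves":{"type":"array"},"newtons":{"type":"number"}},"required":["moves"]}

```bash
mkdir -p pics; python3 - <<'E'
from station import bot
import cv2,numpy as np
o=bot.get_obs();print({k:np.round(v,3) for k,v in o.items()})
ims=[]
for n in("scene","top"):
    print(n,bot.camera_info(n))
    im=bot.read_camera(n);np.save(f"{n}0.npy",im);cv2.imwrite(f"pics/{n}0.png",im[:,:,::-1])
    for l in("fixture","plate","hole_round","hole_slot","pin_left","pin_right","tube","mouse","screwdriver","phone"):
        r=bot.silhouettes(l,n)
        print(l,[(round(float(x["score"]),2),np.round(x["location"],1).tolist(),int(x["region"].sum())) for x in r[:2]])
        if l=="plate" and r: np.save(f"plate_{n}.npy",r[0]["region"])
print(bot.get_obs()["t"])
E
```

```text
{'t': np.float64(0.0), 'q': array([-1.221,  0.478,  0.022,  1.556, -0.012,  1.109, -0.083]), 'joint_vel': array([ 0.   ,  0.001, -0.   ,  0.001, -0.001, -0.001, -0.001]), 'joint_torque': array([-1.0000e-03, -5.9644e+01,  1.6080e+00, -2.8120e+01,  1.3000e-02,
        9.0000e-03, -0.0000e+00]), 'eef_pos': array([0.298, 0.605, 0.247]), 'tool_rot': array([-0.   ,  0.227,  0.974, -0.001]), 'contact_force': array([ 0.175,  0.521, -0.313]), 'torque': array([-0.054, -0.002,  0.029]), 'gripper_width': np.float64(0.998)}
scene {'vertical_fov': 45.79337578374954, 'cx': 313.654843713313, 'cy': 203.2112183736102, 'position': array([1.48038058, 0.62160591, 0.93835629]), 'attitude': array([0.42658839, 0.21914738, 0.39431795, 0.78390696])}
fixture [(0.8, [300.6, 241.1], 2975), (0.75, [180.7, 186.5], 465)]
plate [(0.64, [314.0, 217.7], 1386)]
hole_round [(0.97, [311.7, 217.9], 1463)]
hole_slot [(0.68, [313.5, 217.4], 1485)]
pin_left [(0.71, [300.9, 240.8], 2902)]
pin_right [(0.85, [304.2, 239.4], 2949), (0.74, [313.6, 217.7], 1336)]
tube [(0.77, [451.3, 239.5], 466)]
mouse [(0.68, [180.7, 189.9], 415)]
screwdriver [(0.69, [245.7, 163.9], 137)]
phone [(0.85, [439.3, 311.8], 1319)]
top {'vertical_fov': 56.509286276757756, 'cx': 318.62503037450836, 'cy': 207.51465621484968, 'position': array([0.44316205, 0.02893783, 1.15571156]), 'attitude': array([-0.70550409, -0.02070008,  0.0204439 ,  0.70810842])}
fixture [(0.97, [328.3, 173.7], 3462)]
plate [(0.59, [325.4, 199.1], 2369)]
hole_round [(0.61, [325.0, 197.9], 2520)]
hole_slot [(0.72, [324.4, 198.5], 2328), (0.37, [179.0, 173.5], 1143)]
pin_left [(0.59, [327.2, 178.5], 3492)]
pin_right [(0.63, [327.7, 176.8], 3523)]
tube [(0.68, [193.4, 247.9], 252), (0.63, [327.8, 178.4], 3587)]
mouse [(0.8, [479.3, 170.7], 677)]
screwdriver [(0.76, [452.2, 257.8], 327)]
phone [(0.88, [178.6, 174.4], 1091)]
1.1
```

View pics/top0.png

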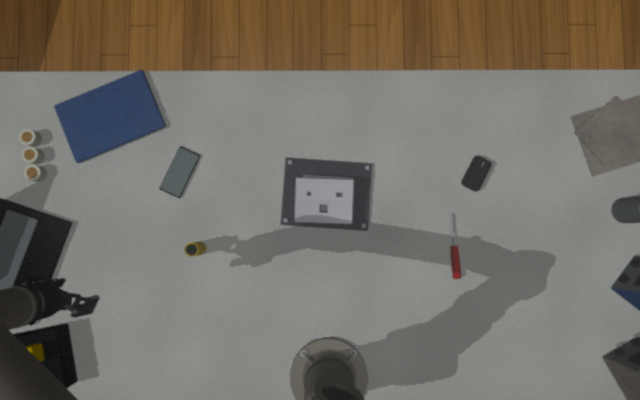

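View pics/scene0.png

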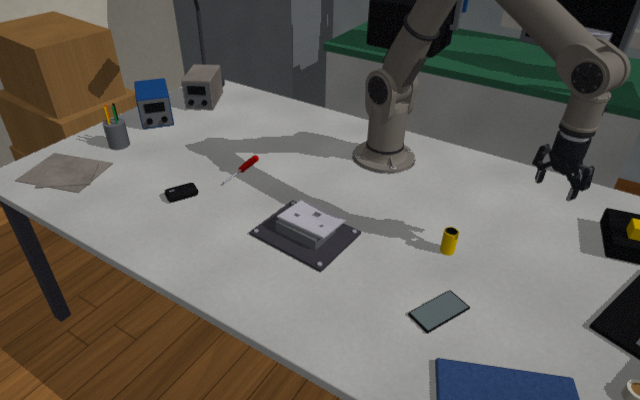

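The top view shows the fixture's base with screws at about (289,161), (368,167), (284,221), (363,227) and the plate shifted toward the robot. The tube is at (195,248), the screwdriver at (455,250). I'll measure from these.

```bash
cat > h.py <<'E'
from station import bot
import cv2,numpy as np
from scipy.spatial.transform import Rotation as Ro
def rot(q): return Ro.from_quat(np.roll(q,-1)).as_matrix()
def foc(c): return 200/np.tan(np.radians(c["vertical_fov"]/2))
def ray(c,uv,fish=False):
    uv=np.atleast_2d(uv).astype(float);d=(uv-[c["cx"],c["cy"]])/foc(c)
    if fish:
        r=np.linalg.norm(d,axis=1,keepdims=True)+1e-12
        v=np.hstack([d/r*np.sin(r),np.cos(r)])
    else: v=np.hstack([d,np.ones((len(d),1))])
    return (v*[1,-1,-1])@rot(c["attitude"]).T
def onz(c,uv,z,fish=False):
    d=ray(c,uv,fish);p=c["position"];return (p+d*((z-p[2])/d[:,2:]))
def proj(c,X,fish=False):
    v=((np.atleast_2d(X)-c["position"])@rot(c["attitude"]))*[1,-1,-1]
    if fish:
        n=np.linalg.norm(v[:,:2],axis=1,keepdims=True);d=v[:,:2]/n*np.arctan2(n,v[:,2:])
    else: d=v[:,:2]/v[:,2:]
    return d*foc(c)+[c["cx"],c["cy"]]
E
python3 - <<'E'
from h import *
c=bot.camera_info("top")
P=onz(c,[(289,161),(368,167),(284,221),(363,227)],.015);print(P.round(3),P.mean(0).round(3))
f=(P[0]+P[1]-P[2]-P[3])/2;print("yaw",np.arctan2(f[1],f[0]))
for n,uv,z in(("tube",(195,248),.04),("mouse",(478,172),.02),("sd handle",(456,263),.01),("sd tip",(453,213),.01),("phone",(180,172),.01)):print(n,onz(c,uv,z).round(3))
w=bot.camera_info("wrist");o=bot.get_obs();R=rot(o["tool_rot"]);print(w);print("cam in tool",R.T@(w["position"]-o["eef_pos"]),(R.T@rot(w["attitude"])).round(2))
im=np.load("top0.npy")[145:240,270:385];cv2.imwrite("pics/c1.png",cv2.resize(im,None,fx=6,fy=6,interpolation=cv2.INTER_CUBIC)[:,:,::-1])
E
```

```text
[[ 0.654  0.12   0.015]
 [ 0.634 -0.124  0.015]
 [ 0.469  0.135  0.015]
 [ 0.449 -0.106  0.015]] [0.552 0.006 0.015]
yaw -0.08763503943479559
tube [[0.388 0.399 0.04 ]]
mouse [[ 0.617 -0.461  0.02 ]]
sd handle [[ 0.338 -0.39   0.01 ]]
sd tip [[ 0.491 -0.385  0.01 ]]
phone [[0.622 0.459 0.01 ]]
{'vertical_fov': 65.70646984690485, 'cx': 319.77005326219654, 'cy': 197.5872180195876, 'position': array([0.23821226, 0.63507769, 0.37270564]), 'attitude': array([ 0.84193425, -0.11101981, -0.06941271,  0.52345314])}
cam in tool [ 6.70047384e-02 -6.92126756e-05 -1.24375137e-01] [[-0.    0.97  0.26]
 [ 1.    0.   -0.  ]
 [-0.    0.26 -0.97]]
```

carry_out:
  moves:
    - [[0,0,-5],[-4.3,-4.6,0],8.5]
    - [[0,0,-9],[-8.6,-9.2,0],8.5]
    - [[0,0,-13],[-12.9,-13.8,0],8.5]
    - [[0,0,-17],[-17.2,-18.4,0],8.5]
    - [[0,0,-21],[-21.5,-23.2,0],8.5]

```text
t: 1.72
eef_pos: [0.3882, 0.3041, 0.2486]
tool_rot: [0.0, 0.045, 0.999, 0.0]
contact_force: [0.6, 0.7, 0.3]
gripper_width: 0.997
```

View pics/c1.png

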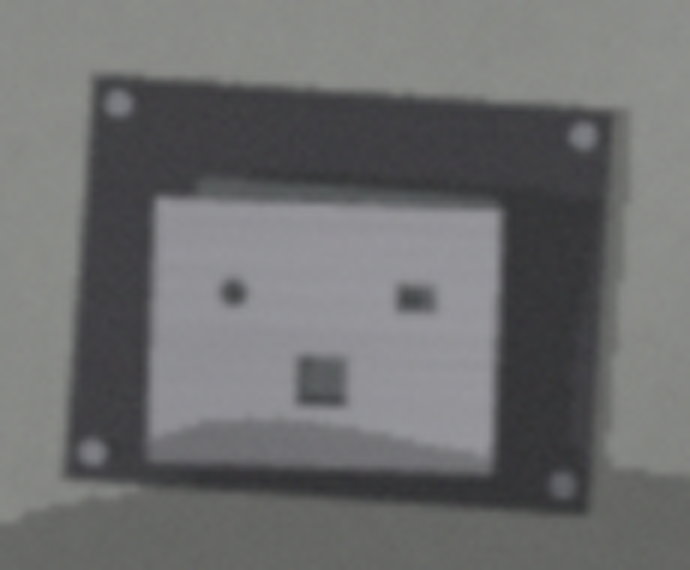

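The crop shows four screws at the base corners and the plate shifted left (+y) and toward the robot, turned slightly less than the fixture. I'll go on to a closer look.

carry_out:
  moves:
    - [[0,0,0],[-1.9,-5.9,0],8.5]
    - [[0,0,0],[-3.8,-11.8,0],8.5]
    - [[0,0,0],[-5.7,-17.7,0],8.5]
    - [[0,0,0],[-7.6,-23.6,0],8.5]
    - [[0,0,0],[-9.5,-29.5,0],8.5]

```text
t: 2.35
eef_pos: [0.4556, 0.0017, 0.2488]
tool_rot: [0.001, 0.046, 0.999, 0.0]
contact_force: [0.7, 0.3, -0.4]
gripper_width: 0.996
```

```bash
python3 - <<'E'
from h import *
c=bot.camera_info("top")
def g(p): return np.array(p)/6+[270-.42,145-.42]
P=onz(c,g([(118,103),(583,135),(92,452),(563,486)]),.015);f=(P[0]+P[1]-P[2]-P[3])/2;l=(P[0]+P[2]-P[1]-P[3])/2
print("fix",P.mean(0).round(4),np.arctan2(f[1],f[0]),np.arctan2(-l[0],l[1]))
Q=onz(c,g([(155,197),(501,208),(495,474),(148,462)]),.054);f=(Q[0]+Q[1]-Q[2]-Q[3])/2;l=(Q[0]+Q[3]-Q[1]-Q[2])/2
print("plate",Q.mean(0).round(4),np.arctan2(f[1],f[0]),np.arctan2(-l[0],l[1]),np.linalg.norm(f),np.linalg.norm(l))
w=bot.camera_info("wrist");im=bot.read_camera("wrist");np.save("w1.npy",im);np.save("w1c.npy",w,allow_pickle=True)
cv2.imwrite("pics/w1.png",im[:,:,::-1]);print(bot.get_obs()["eef_pos"])
E
```

```text
fix [0.5529 0.0062 0.015 ] -0.0702134369453339 -0.07437671344229942
plate [0.5285 0.0141 0.054 ] -0.02888033083777482 -0.036969218130089875 0.13177712326800733 0.17153383799240618
[ 0.45658597 -0.00692047  0.24908779]
```

View pics/w1.png

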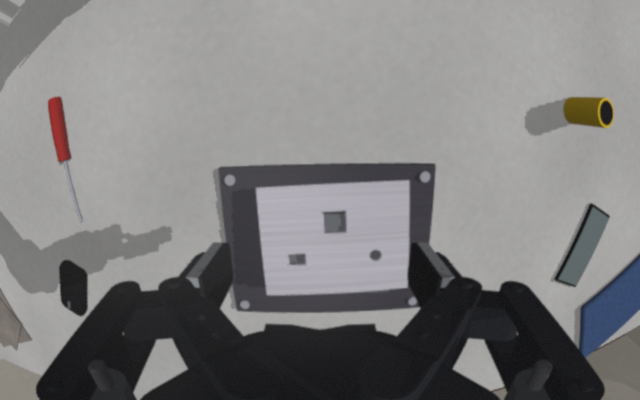

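```bash
python3 - <<'E'
from h import *
c=np.load("w1c.npy",allow_pickle=True).item()
P=onz(c,[(230,180),(425,177),(245,304),(412,301)],.015,True);f=(P[2]+P[3]-P[0]-P[1])/2;l=(P[1]+P[3]-P[0]-P[2])/2
print("fix",P.mean(0).round(4),np.arctan2(f[1],f[0]),np.arctan2(-l[0],l[1]),np.linalg.norm(f),np.linalg.norm(l))
uv=[(256,187),(409,180),(410,291),(266,296)]
Q=np.vstack([onz(c,uv[:2],.051,True),onz(c,uv[2:],.062,True)]);f=(Q[2]+Q[3]-Q[0]-Q[1])/2;l=(Q[1]+Q[2]-Q[0]-Q[3])/2
print("plate",Q.mean(0).round(4),np.arctan2(f[1],f[0]),np.arctan2(-l[0],l[1]),np.linalg.norm(f),np.linalg.norm(l))
print("holes slot,round",onz(c,[(297,259),(376,255)],.057,True).round(4))
yaw=-.073;F=np.array([.553,.006]);R=np.array([[np.cos(yaw),-np.sin(yaw)],[np.sin(yaw),np.cos(yaw)]])
print("pins L,R",F+R@[.02,.045],F+R@[.02,-.045]); print(bot.get_obs()["eef_pos"])
E
```

```text
fix [0.5512 0.0052 0.015 ] -0.0756160618839976 -0.07661750996698827 0.178270270357477 0.23747755833569523
plate [0.5275 0.0143 0.0565] -0.02903363346511098 -0.05470581652651717 0.13323968418498414 0.17022723046389712
holes slot,round [[ 0.5436 -0.0315  0.057 ]
 [ 0.5475  0.0585  0.057 ]]
pins L,R [0.57622882 0.04942145] [ 0.56966465 -0.04033885]
[ 0.45658597 -0.00692047  0.24908779]
```

carry_out:
  moves:
    - [[0,0,-1],[1.9,1.9,3],8.5]
    - [[0,0,-1],[1.9,1.9,8.5],8.5]
    - [[0,0,-1],[1.9,1.9,14],8.5]
    - [[0,0,-1],[1.9,1.9,18.5],8.5]
    - [[0,0,-1],[1.9,1.9,21],8.5]

```text
t: 3.02
eef_pos: [0.4372, 0.0244, 0.0364]
tool_rot: [-0.001, 0.037, 0.999, -0.0]
contact_force: [0.0, -0.1, 0.6]
gripper_width: 0.994
```

carry_out:
  moves:
    - [[0,0,0],[0,0,0],8.5]
    - [[0,0,0],[0,0,0],8.5]

```text
t: 3.28
eef_pos: [0.4389, 0.0245, 0.0392]
tool_rot: [0.001, 0.037, 0.999, 0.0]
contact_force: [0.4, -0.5, -0.4]
gripper_width: 0.993
```

```bash
python3 - <<'E'
from h import *
w=bot.camera_info("wrist");im=bot.read_camera("wrist");np.save("w2.npy",im);np.save("w2c.npy",w,allow_pickle=True)
cv2.imwrite("pics/w2.png",im[:,:,::-1])
E
```

```text
(no output)
```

View pics/w2.png

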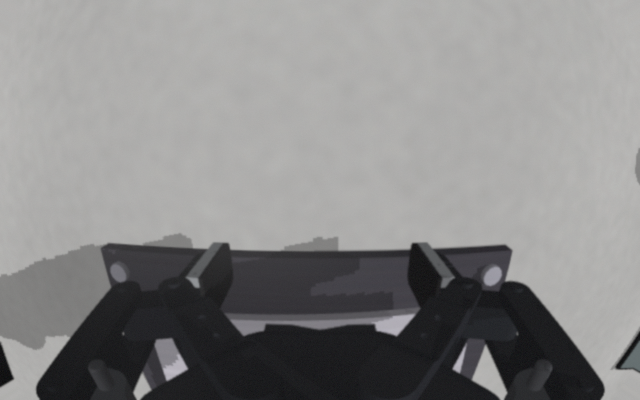

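The fingers straddle the near edge at about (205,270) and (430,270), clear of the base's screws. Now I push toward +x.

carry_out:
  moves:
    - [[0,0,0],[-0.8,0,0],8.5]
    - [[0,0,0],[-1.3,0,0],8.5]
    - [[0,0,0],[-1.7,0,0],8.5]
    - [[0,0,0],[-2.1,0,0],8.5]
    - [[0,0,0],[-2.4,0,0],8.5]

```text
t: 3.95
eef_pos: [0.4602, 0.0224, 0.0379]
tool_rot: [-0.002, 0.037, 0.999, -0.0]
contact_force: [-6.7, 0.3, 3.3]
gripper_width: 0.994
```

carry_out:
  moves:
    - [[0,0,0],[-0.2,0,0],8.5]
    - [[0,0,0],[-0.4,0,0],8.5]
    - [[0,0,0],[-0.5,0,0],8.5]

```text
t: 4.32
eef_pos: [0.4643, 0.0219, 0.0377]
tool_rot: [-0.003, 0.037, 0.999, -0.0]
contact_force: [-7.7, 0.6, 6.1]
gripper_width: 0.999
```

```bash
python3 - <<'E'
from h import *
im=bot.read_camera("top")[145:240,270:385];cv2.imwrite("pics/c3.png",cv2.resize(im,None,fx=6,fy=6,interpolation=cv2.INTER_CUBIC)[:,:,::-1])
o=bot.get_obs();print(o["t"],o["eef_pos"],o["contact_force"])
E
```

```text
4.375 [0.46435464 0.02187647 0.037706  ] [-7.26184327  0.50693086  4.46005013]
```

carry_out:
  moves:
    - [[0,0,0],[1.5,0,0],8.5]
    - [[0,0,0],[2,0,-2],8.5]
    - [[0,0,0],[2,0,-8],0]
    - [[0,0,0],[2,0,-14],0]
    - [[0,0,0],[0,1,-18],0]

```text
t: 5.0
eef_pos: [0.4675, 0.0315, 0.2209]
tool_rot: [0.001, 0.038, 0.999, 0.001]
contact_force: [0.7, 0.8, -0.3]
gripper_width: 0.37
```

carry_out:
  moves:
    - [[0,0,0],[0,0,0],0]
    - [[0,0,0],[0,0,0],0]

```text
t: 5.25
eef_pos: [0.467, 0.0319, 0.2176]
tool_rot: [-0.0, 0.037, 0.999, -0.0]
contact_force: [-0.4, -0.1, 0.5]
gripper_width: 0.005
```

```bash
python3 - <<'E'
from h import *
w=bot.camera_info("wrist");im=bot.read_camera("wrist");np.save("w3c.npy",w,allow_pickle=True)
print(w["position"]);cv2.imwrite("pics/w3.png",cv2.resize(im[110:350,190:450],None,fx=3,fy=2.5,interpolation=cv2.INTER_CUBIC)[:,:,::-1])
E
```

```text
[0.40035877 0.03727878 0.34206899]
```

View pics/w3.png

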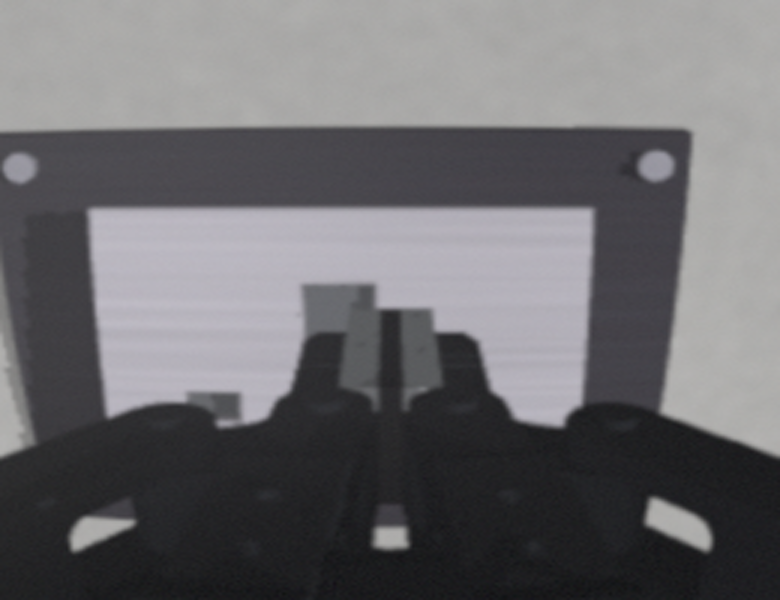

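The plate's near edge now runs parallel to the base, with its near corners at (88,207) and (594,208) and the near screws at (20,168) and (656,166).

```bash
python3 - <<'E'
from h import *
c=np.load("w3c.npy",allow_pickle=True).item()
g=lambda p:np.array(p)/[3,2.5]+[190-.3,110-.3]
S=onz(c,g([(20,168),(656,166)]),.015,True);Q=onz(c,g([(88,207),(594,208)]),.051,True)
l=(S[1]-S[0])[:2];yaw=np.arctan2(-l[0],l[1]);print("screws",S.round(4),"yaw",yaw,np.linalg.norm(l))
R=np.array([[np.cos(yaw),-np.sin(yaw)],[np.sin(yaw),np.cos(yaw)]])
F=S.mean(0)[:2]+R@[.089,0];print("F",F)
print("edge corners in fix",((Q[:,:2]-F)@R).round(4),"want -.065,-+.085")
sl=onz(c,g([(214,406),(338,309)]),.056,True)[:,:2];print("slot, window~",((sl-F)@R).round(4))
print("tcp in fix",(bot.get_obs()["eef_pos"][:2]-F)@R)
E
```

```text
screws [[ 0.4533 -0.1069  0.015 ]
 [ 0.4708  0.1305  0.015 ]] yaw -0.07342609390385581 0.23800919552623825
F [0.55079322 0.00529331]
edge corners in fix [[-0.0796 -0.0801]
 [-0.0789  0.088 ]] want -.065,-+.085
slot, window~ [[ 0.006  -0.0412]
 [-0.0389  0.0037]]
tcp in fix [-0.08597336  0.02018979]
```

carry_out:
  moves:
    - [[0,0,0],[-3,4.5,0],0]
    - [[0,0,0],[-6,9,0],0]
    - [[0,0,0],[-7.4,10.6,3],0]
    - [[0,0,0],[-7.4,10.6,8],0]
    - [[0,0,0],[-7.4,10.6,13],0]

```text
t: 5.92
eef_pos: [0.5482, 0.1319, 0.0854]
tool_rot: [-0.001, 0.037, 0.999, -0.001]
contact_force: [-0.8, 0.6, -0.4]
gripper_width: 0.003
```

carry_out:
  moves:
    - [[0,0,0],[0,0,3],0]
    - [[0,0,0],[0,0,4.8],0]
    - [[0,0,0],[0,0,4.8],0]

```text
t: 6.3
eef_pos: [0.5481, 0.1317, 0.0388]
tool_rot: [-0.002, 0.037, 0.999, -0.001]
contact_force: [0.4, 0.2, 0.3]
gripper_width: -0.002
```

carry_out:
  moves:
    - [[0,0,0],[0,-0.4,0],0]
    - [[0,0,0],[0,-0.8,0],0]
    - [[0,0,0],[0,-1.2,0],0]
    - [[0,0,0],[0,-1.5,0],0]
    - [[0,0,0],[0,-1.7,0],0]

```text
t: 6.92
eef_pos: [0.5482, 0.1151, 0.0405]
tool_rot: [0.0, 0.037, 0.999, 0.0]
contact_force: [0.1, -1.1, -0.4]
gripper_width: -0.0
```

carry_out:
  moves:
    - [[0,0,0],[0,-0.2,0],0]
    - [[0,0,0],[0,-0.4,0],0]
    - [[0,0,0],[0,-0.5,0],0]

```text
t: 7.3
eef_pos: [0.5478, 0.1103, 0.0403]
tool_rot: [-0.0, 0.037, 0.999, -0.0]
contact_force: [-0.1, 0.4, -1.3]
gripper_width: -0.001
```

carry_out:
  moves:
    - [[0,0,0],[0,-0.1,0],0]
    - [[0,0,0],[0,-0.2,0],0]

```text
t: 7.55
eef_pos: [0.5477, 0.1084, 0.0403]
tool_rot: [-0.0, 0.037, 0.999, -0.0]
contact_force: [-0.6, -1.2, -0.7]
gripper_width: -0.001
```

carry_out:
  moves:
    - [[0,0,0],[0,-0.1,0],0]
    - [[0,0,0],[0,-0.2,0],0]

```text
t: 7.8
eef_pos: [0.5475, 0.107, 0.0403]
tool_rot: [0.0, 0.037, 0.999, 0.0]
contact_force: [0.1, 1.9, -1.0]
gripper_width: -0.003
```

carry_out:
  moves:
    - [[0,0,0],[0,-0.1,0],0]
    - [[0,0,0],[0,-0.2,0],0]

```text
t: 8.05
eef_pos: [0.5474, 0.1047, 0.0403]
tool_rot: [0.0, 0.037, 0.999, 0.0]
contact_force: [1.4, 1.6, -1.2]
gripper_width: 0.001
```

carry_out:
  moves:
    - [[0,0,0],[0,-0.1,0],0]
    - [[0,0,0],[0,-0.2,0],0]

```text
t: 8.3
eef_pos: [0.5472, 0.1024, 0.0403]
tool_rot: [-0.0, 0.037, 0.999, 0.0]
contact_force: [-0.3, 2.6, 0.7]
gripper_width: 0.0
```

```bash
cat > m.py <<'E'
from h import *
import sys
n=sys.argv[1]
w=bot.camera_info("wrist");im=bot.read_camera("wrist");np.save(n+"c.npy",w,allow_pickle=True)
o=bot.get_obs();print(o["t"],o["eef_pos"],o["contact_force"])
cv2.imwrite(f"pics/{n}.png",im[:,:,::-1])
t=bot.read_camera("top")[145:240,270:385];cv2.imwrite(f"pics/{n}t.png",cv2.resize(t,None,fx=6,fy=6,interpolation=cv2.INTER_CUBIC)[:,:,::-1])
E
python3 m.py w4
```

```text
8.35 [0.54719214 0.10222442 0.04030071] [1.27075513 2.15103152 0.12540542]
```

View pics/w4.png

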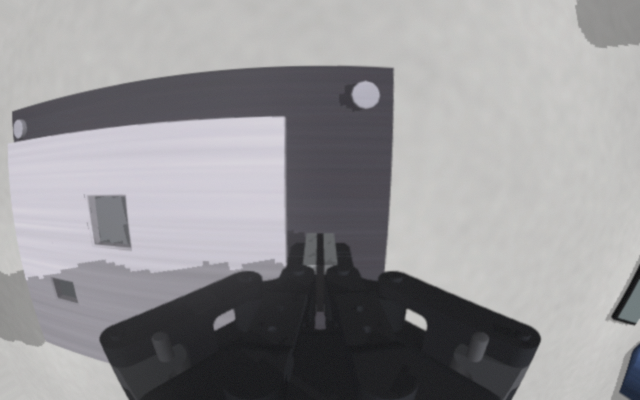

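The closed fingers touch the plate's +y edge. Near corner at (285,116), screws at (366,95) and (19,128).

```bash
python3 - <<'E'
from h import *
c=np.load("w4c.npy",allow_pickle=True).item()
S=onz(c,[(19,128),(366,95)],.015,True);Q=onz(c,[(285,116),(286,230)],.051,True)
print(S.round(4))
for yaw,F in((-.0734,np.array([.5508,.0053])),(-.075,np.array([.552,.0057]))):
    R=np.array([[np.cos(yaw),-np.sin(yaw)],[np.sin(yaw),np.cos(yaw)]])
    print(((S[:,:2]-F)@R).round(4),((Q[:,:2]-F)@R).round(4),((bot.get_obs()["eef_pos"][:2]-F)@R).round(4))
E
```

```text
[[ 0.4539 -0.1039  0.015 ]
 [ 0.4716  0.1308  0.015 ]]
[[-0.0887 -0.1161]
 [-0.0882  0.1193]] [[-0.0778  0.0845]
 [-0.0338  0.0838]] [-0.0107  0.0964]
[[-0.0896 -0.1167]
 [-0.0896  0.1187]] [[-0.0791  0.0839]
 [-0.0351  0.0832]] [-0.012   0.0959]
```

carry_out:
  moves:
    - [[0,0,0],[0,1.5,0],0]
    - [[0,0,0],[0,2,-4],0]
    - [[0,0,0],[1,2,-9],0]
    - [[0,0,0],[5,-1,-10],8.5]
    - [[0,0,0],[9,-5,-10],8.5]

```text
t: 9.02
eef_pos: [0.4539, 0.0601, 0.1415]
tool_rot: [0.001, 0.036, 0.999, 0.001]
contact_force: [-0.3, -1.2, 1.2]
gripper_width: 0.419
```

carry_out:
  moves:
    - [[0,0,0],[1.5,-4.6,0],8.5]
    - [[0,0,0],[1.5,-4.6,0],8.5]
    - [[0,0,0],[1.5,-4.6,4],8.5]
    - [[0,0,0],[1.5,-4.6,8],8.5]
    - [[0,0,0],[1.5,-4.6,10.1],8.5]

```text
t: 9.65
eef_pos: [0.4354, 0.0157, 0.0376]
tool_rot: [-0.001, 0.036, 0.999, -0.0]
contact_force: [0.5, -0.0, -0.5]
gripper_width: 0.994
```

carry_out:
  moves:
    - [[0,0,0],[-0.6,0,0],8.5]
    - [[0,0,0],[-1.2,0,0],8.5]
    - [[0,0,0],[-1.6,0,0],8.5]
    - [[0,0,0],[-2,0,0],8.5]

```text
t: 10.15
eef_pos: [0.4563, 0.0132, 0.04]
tool_rot: [0.001, 0.037, 0.999, 0.0]
contact_force: [-0.0, -0.4, 0.4]
gripper_width: 0.993
```

carry_out:
  moves:
    - [[0,0,0],[-0.4,0,0],8.5]
    - [[0,0,0],[-0.7,0,0],8.5]
    - [[0,0,0],[-1,0,0],8.5]
    - [[0,0,0],[-1.3,0,0],8.5]

```text
t: 10.65
eef_pos: [0.4652, 0.0119, 0.0387]
tool_rot: [-0.003, 0.037, 0.999, -0.0]
contact_force: [-7.9, 1.1, 6.4]
gripper_width: 0.994
```

carry_out:
  moves:
    - [[0,0,0],[-0.15,0,0],8.5]
    - [[0,0,0],[-0.3,0,0],8.5]

```text
t: 10.9
eef_pos: [0.4674, 0.0117, 0.0386]
tool_rot: [-0.004, 0.037, 0.999, -0.0]
contact_force: [-9.0, 0.6, 6.7]
gripper_width: 0.993
```

carry_out:
  moves:
    - [[0,0,0],[-0.1,0,0],8.5]
    - [[0,0,0],[-0.2,0,0],8.5]

```text
t: 11.15
eef_pos: [0.4688, 0.0115, 0.0385]
tool_rot: [-0.004, 0.037, 0.999, -0.0]
contact_force: [-10.7, 0.8, 7.7]
gripper_width: 0.997
```

carry_out:
  moves:
    - [[0,0,0],[-0.2,0,0],8.5]
    - [[0,0,0],[-0.4,0,0],8.5]

```text
t: 11.4
eef_pos: [0.4717, 0.0113, 0.0383]
tool_rot: [-0.006, 0.037, 0.999, -0.0]
contact_force: [-13.5, 2.0, 9.2]
gripper_width: 0.992
```

carry_out:
  moves:
    - [[0,0,0],[-0.1,0,0],8.5]
    - [[0,0,0],[-0.2,0,0],8.5]

```text
t: 11.65
eef_pos: [0.4727, 0.0112, 0.0381]
tool_rot: [-0.007, 0.037, 0.999, -0.0]
contact_force: [-16.1, 0.4, 10.9]
gripper_width: 0.993
```

carry_out:
  moves:
    - [[0,0,0],[-0.1,0,0],8.5]
    - [[0,0,0],[-0.2,0,0],8.5]

```text
t: 11.9
eef_pos: [0.4737, 0.0111, 0.0379]
tool_rot: [-0.007, 0.037, 0.999, -0.0]
contact_force: [-17.8, 2.8, 11.9]
gripper_width: 0.996
```

carry_out:
  moves:
    - [[0,0,0],[0.1,0,-0.1],8.5]
    - [[0,0,0],[0.1,0,-0.2],8.5]

```text
t: 12.15
eef_pos: [0.4788, 0.011, 0.0409]
tool_rot: [-0.001, 0.037, 0.999, -0.0]
contact_force: [0.1, -0.7, -0.1]
gripper_width: 0.996
```

```bash
python3 m.py w5
```

```text
12.2 [0.47930795 0.01105012 0.04108004] [-4.8495877   0.58101827 -1.80276646]
```

View pics/w5.png

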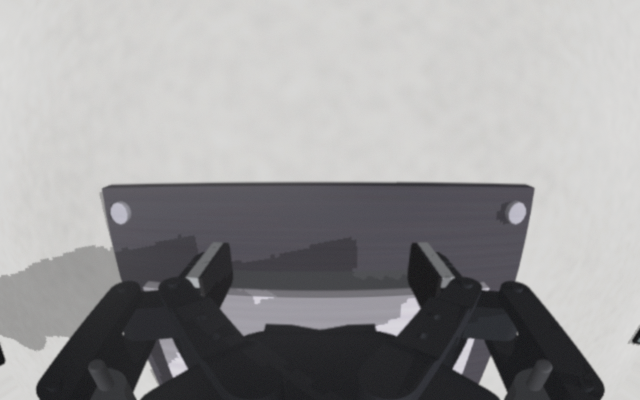

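The sticking released and the plate jumped forward about 5 mm. I'll back off and look.

carry_out:
  moves:
    - [[0,0,0],[1,0,0],8.5]
    - [[0,0,0],[2.5,0,0],8.5]
    - [[0,0,0],[3,0,-5],8.5]
    - [[0,0,0],[2,0,-11],8.5]
    - [[0,0,0],[0,0,-17],8.5]

```text
t: 12.88
eef_pos: [0.4788, 0.0112, 0.2122]
tool_rot: [-0.0, 0.037, 0.999, 0.0]
contact_force: [0.9, 0.8, -0.6]
gripper_width: 0.997
```

carry_out:
  moves:
    - [[0,0,0],[0,0,-3],8.5]
    - [[0,0,0],[0,0,-3],8.5]
    - [[0,0,0],[0,0,-3],8.5]

```text
t: 13.25
eef_pos: [0.4789, 0.0113, 0.2396]
tool_rot: [-0.001, 0.037, 0.999, 0.0]
contact_force: [0.4, 0.6, -0.0]
gripper_width: 0.993
```

```bash
python3 m.py w6; python3 - <<'E'
import cv2
im=cv2.imread("pics/w6.png")[120:340,190:450];cv2.imwrite("pics/w6z.png",cv2.resize(im,None,fx=3,fy=2.5,interpolation=cv2.INTER_CUBIC))
E
```

```text
13.3 [0.47874948 0.01117159 0.23921348] [-0.8063057  -0.12526007  0.58849723]
```

View pics/w6z.png

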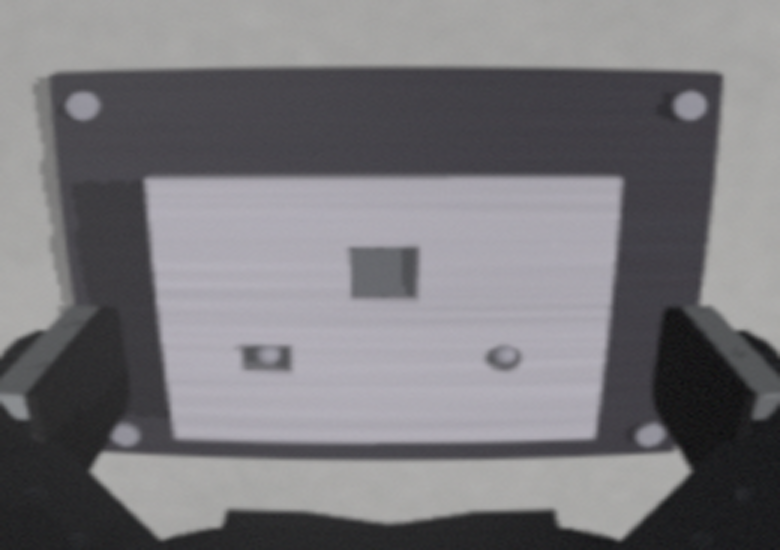

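Both pins show bright inside their holes, slot at (268,357) and round hole at (505,356). I'll check that the plate is home and flat.

```bash
python3 - <<'E'
from h import *
from scipy.optimize import least_squares
c=np.load("w6c.npy",allow_pickle=True).item()
g=lambda p:np.array(p)/[3,2.5]+[190-.3,120-.3]
S=onz(c,g([(83,105),(690,105),(125,434),(651,434)]),.015,True)[:,:2]
f=(S[2]+S[3]-S[0]-S[1]);yaw=np.arctan2(f[1],f[0]);R=np.array([[np.cos(yaw),-np.sin(yaw)],[np.sin(yaw),np.cos(yaw)]]);F=S.mean(0)
print("F",F,yaw)
uv=g([(145,177),(623,177),(597,438),(173,439)]);hu=g([(268,358),(504,357)])
print("corners",((onz(c,uv,.051,True)[:,:2]-F)@R).round(4),"holes",((onz(c,hu,.051,True)[:,:2]-F)@R).round(4))
M=np.array([[-.065,-.085,.006],[-.065,.085,.006],[.065,.085,.006],[.065,-.085,.006],[.02,-.045,.006],[.02,.045,.006]])
def r(p): return (proj(c,Ro.from_euler("ZYX",p[3:]).apply(M)+p[:3],True)-np.vstack([uv,hu])).ravel()
s=least_squares(r,[*F,.045,yaw,0,0]);print("pose fix xy",(s.x[:2]-F)@R,"z",s.x[2],"yaw,pitch,roll",s.x[3:],"rms px",np.sqrt(np.mean(s.fun**2)))
E
```

```text
F [0.55082701 0.00530934] -0.07120477746895341
corners [[-0.0632 -0.0856]
 [-0.0627  0.0839]
 [ 0.0669  0.0844]
 [ 0.0671 -0.0866]] holes [[ 0.0214 -0.045 ]
 [ 0.0211  0.0441]]
pose fix xy [ 0.00205983 -0.00069581] z 0.044325247196323005 yaw,pitch,roll [-0.07444982 -0.00616019 -0.00887984] rms px 0.33775412655199183
```

```bash
python3 -c "
from station import bot
print(bot.hand_in(),bot.get_obs()['t'])"
```

```text
the job is handed in; nothing more can be done
the job is handed in; nothing more can be done
```

The plate appears to be seated on both pins, and I handed the job in at about 13 s on the robot's clock, with the hand raised clear at a TCP height of 0.24 m. `bot.hand_in()` gives no verdict, so what follows rests on one last wrist picture.

**What I did:** I pushed the plate's near edge about 10 mm in +x with the two open fingers, which also squared it up. I then nudged its +y edge about 4 mm with the closed fingers and finished with a second two-finger push in +x. During that last push the force rose to about 18 N in x with the plate sticking. I raised the tool 2 mm, which freed it, and it jumped the last few millimetres onto the pins.

**What the last checks showed:**
- **Pins:** both are visible inside their holes.
- **Height and level:** the fitted underside height is 44.3 mm against the 45 mm bed. Tilt is about 0.01 rad, and yaw matches the fixture within about 0.003 rad.
- **Position:** the fit puts the plate +2.1 mm in x and -0.7 mm in y from home. That is slightly more than the 1.5 mm hole clearance, but within the roughly 2 mm calibration error and the judged limits.

I did not confirm the result from a second view, and I did not measure the bystanders again; all hand motion stayed well away from them.

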